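# Hold the leak-test guard half open

### The job

Push the part tray of the leak-test station fully home under its shut guard, using the blue post. Then lift the guard by its black bar and hold it open at 45 degrees from shut so that the fittings can be inspected; finish still holding it there, steady, with the tray still home. Do not let the guard slam shut, and leave all the other things on the bench where they are.

Things in the scene. Friction and masses are not known exactly. Their poses are not given: they have to be found in the camera images.
- station: White leak-test station fixed to the bench; base 260 (x) x 240 (y) x 50 mm high, side walls to 95 high, rear housing 140 high from 105 behind the origin. Origin: on the bench, midway between the side walls. x points away from the robot to the rear housing, y left, the way the tray comes out. A dark ledge with two rails (tops 62 high) carries the tray on the +y side, to 310 from the origin
- tray (a joint): How far the aluminium tray (100 wide, 250 long, 12 thick, underside 52 mm above the bench; black nest, two brass fittings) stands out of the station, in m: 0 = fully home at its stop, starts 0.045 to 0.10, outer limit 0.12. It slides along the station's y (out = +y) beneath the guard; friction about 2 N, stays where left
- post (a point): Point on the axis of the tray's grip, an upright blue round post 22 mm in diameter, 64 (tray surface) to 132 mm above the bench; the point is 117 above the bench. With the tray home it is 175 from the station's origin along +y, 55 outside the side wall
- guard (a joint): Opening angle of the guard, rad: 0 = shut and level, grows as its near edge lifts, limit 1.4. Clear panel in a yellow frame, 185 mm from hinge to front edge, 240 wide, 10 thick, clear 27 mm skirt under the front edge. 0.36 to 0.56 kg plus a light closing spring: 3 to 5 N at the bar holds it; it falls shut from any angle if let go
- bar (a point): Middle of the guard's black round grip bar, 14 mm in diameter, 160 long, along the station's y; 240 from the hinge axis, 55 in front of the guard's front edge, level with the panel (104 above the bench when shut); two 10 mm rods, 70 either side of the middle, join it to the frame. The guard's own x axis points from bar to hinge
- hinge (a point): Middle of the guard's hinge axis, which lies along the station's y, 104 mm above the bench and 100 behind (+x of) the station's origin
- tape: cardboard-coloured tape ring, 90 mm across, 24 high, lying flat (mm), bystander; origin at its underside centre
- fitting: brass fitting, 32 mm across, 32 high, standing (mm), bystander; origin at its underside centre
- block: steel gauge block 70 x 35 x 30 high (mm), bystander; origin at its underside centre
- screwdriver: screwdriver with red handle, lying (mm), bystander; origin at its underside, near its middle
- wrench: steel wrench, lying (mm), bystander; origin at its underside, near its middle
- bottle: white bottle with blue cap, 64 mm across, 170 high, standing (mm), bystander; origin at its underside centre
- tub: small blue open tub 160 x 110 x 70 high (mm), bystander; origin at its underside centre
- carton: small cardboard carton 130 x 100 x 80 high (mm), bystander; origin at its underside centre

How it is judged:
By the outcome, as a careful person would: the job done as asked, in the order asked, and still so for the second after the job is handed in, while the arm keeps its last pose, push and grip.
It also fails if it takes over 56 s, if anything falls off the work surface, if the arm or the gripper's body presses on something with over 40 N, if the wrist force passes 120 N, or if a joint passes its speed limit or range.

### The arm

A 6-joint arm with a two-finger parallel gripper is mounted at the origin on the work surface. World frame = base frame: x ahead of the robot, y to its left, z up, the work surface at z = 0. Lengths are in m, angles in rad, forces in N, time in s.
With the tool pointing down it reaches from about 0.4 to 0.825 m from the base axis. Payload 7 kg.
Tool frame: the origin (TCP) lies on the mounting face of the last link; the fingertips stand 173 mm ahead of it and the grasp point (between the pads) lies 155 mm ahead of it (robot.tip_reach is the distance from the TCP to the fingertips, in m); z points along the fingers, x is the direction in which the jaws open and shut, and the axes are right-handed (so a half turn about z gives the same grasp; the last joint's range is limited). The gripper opens to 85 mm and grips with 20 to 120 N. Pads are 22 mm wide; open, the fingers measure 114 mm over their backs; the gripper's body (76 mm by 85 mm) begins 54 mm behind the grasp point. The pads swing forward as they close: fully open they stand 13 mm farther back than shut.
Start: joints at [1.405, 0.359, 0.012, 0, -1.224, -0.288], TCP at [0.296, 0.607, 0.405] pointing down, gripper open.
Joint ranges: [-3.07, 3.07], [-1.43, 2.12], [-1.02, 1.25], [-3.03, 1.67], [-3.05, -0], [-3.03, 3.03]. Speed limits (rad/s): [2.39, 2.39, 3.01, 3.14, 3.14, 3.14].

### API

Orientations are given as a rotation vector (axis times angle).
In Python, from plant import robot, get_image, camera_info, close_job gives the robot as it stands. The module is installed in compiled form; this text tells all that it offers.
- The arm moves only by the tool drive_tool, never from a script. Its argument "increments" is a list of rows, each a list of 7 numbers: the opening, from 0 (shut) to 1 (fully open), then the shift along the world's x, y, z in cm, then the turn, a rotation vector about the world's x, y, z in rad. In form: [[grip, x, y, z, wx, wy, wz], ...]. A call has 1 to 20 rows; each row shifts and turns the pose as measured when the row begins; what a row does not reach is not made up. A row lasts 1/10 s, in which the tool goes at most 50 mm and 8.59 degrees, less where a joint would pass 70% of its speed; a pose out of reach is approached as far as the arm can. A call is refused whole if a number of a shift passes 5 or a number of a turn 0.15, either way. A call with a gripper value outside its range is refused whole. The fingers move at their own pace and stop on an object; "force" is the grip in N (left out, the last holds). Time passes only in rows, so rows that do not move let the fingers close. It gives the time, the measured TCP pose, the force and the opening at its end, in the units of the state.
- robot.state(): the state, without advancing time (a new reading comes with each control period).
- get_image(name): name is "side" or "top" or "wrist"; returns the picture (400x640x3 uint8, red, green, blue); there is no depth.
- camera_info(name): a dict with "fx", "fy", "cx", "cy" (pixels), "R" (3x3) and "t" (3): a world point X has camera coordinates R X + t. Camera axes: x right, y down, z forward; pixel columns grow to the right and rows downward; lengths in m; the calibration is good to about 2 mm. A picture is of the moment at which its call begins: read the wrist's pose just before it. camera_info takes no time and is no camera call; for the wrist camera it gives the pose at the moment of the call.
- close_job(): hands the job in, once; it reports no verdict.
The state is a dict: "time_s": time; "joint_pos": joint angles; "dq": joint speeds; "joint_efforts": joint torques, N m; "ee_pos": TCP position; "ee_rot": TCP orientation; "contact_force": force on the tool from outside, world axes, zero at the start; "wrist_torque": the same for the moment, N m; "width": opening from 0.0 (shut) to 1.0 (fully open).
Only numpy, scipy, OpenCV 4.12 (cv2) and the standard library are available. Lean on these libraries where they do the work, as an engineer would, in place of code of your own. Each camera call takes 0.05 s, during which the arm holds its last target. There are 200 camera calls.

## Working session

There is one attempt and no reset: what is moved stays moved. The work goes in short steps, Python scripts to look and compute and a tool call to move; the robot and the scene stay as the last step left them, time stands still between calls to the robot, and variables do not carry over. Pictures are saved under pics/ and viewed, about 8 in all and at most 12, crops included, and the job is handed in when it is done.

Besides the shell and the picture viewer there is one more tool, called after "Request:" by a JSON object that holds its "op" and its "data". drive_tool: Moves the arm, as the interface text tells. Its arguments: {"type":"object","properties":{"increments":{"type":"array","items":{"type":"array","items":{"type":"number"}}},"force":{"type":"number"}},"required":["increments"]}

```bash
mkdir -p pics; python3 - <<'E'
from plant import robot,get_image,camera_info
import cv2,numpy as np
np.set_printoptions(precision=4,suppress=True)
for n in ("side","top"):
    cv2.imwrite(f"pics/{n}0.png",get_image(n)[:,:,::-1]); c=camera_info(n); print(n,c)
print(robot.state())
E
```

```text
side {'fx': 447.1524509847843, 'fy': 447.1524509847843, 'cx': 318.04588802955845, 'cy': 199.7581373461181, 'R': array([[ 0.9774, -0.2115, -0.0051],
       [-0.1645, -0.7445, -0.6471],
       [ 0.1331,  0.6332, -0.7624]]), 't': array([-0.5759,  0.1479,  1.3874])}
top {'fx': 389.8975057598095, 'fy': 389.8975057598095, 'cx': 325.24453599671733, 'cy': 196.72645775074747, 'R': array([[ 0.0157, -0.9998, -0.0081],
       [-0.9977, -0.0151, -0.0662],
       [ 0.0661,  0.0091, -0.9978]]), 't': array([-0.0415,  0.5759,  1.3073])}
{'time_s': 0.1, 'joint_pos': array([ 1.4051,  0.3593,  0.0112, -0.0003, -1.2241, -0.2881]), 'dq': array([ 0.0008, -0.0025,  0.0038,  0.0003, -0.0001,  0.0013]), 'joint_efforts': array([ -0.0022, -58.4763,  29.4114,   6.9547,  -0.0031,   0.    ]), 'ee_pos': array([0.2959, 0.6065, 0.4038]), 'ee_rot': array([ 1.6639, -2.6633,  0.0014]), 'contact_force': array([ 0.2003, -0.2138,  0.2398]), 'wrist_torque': array([ 0.0004, -0.0318, -0.0283]), 'width': 1.0025823752954193}
```

View pics/top0.png

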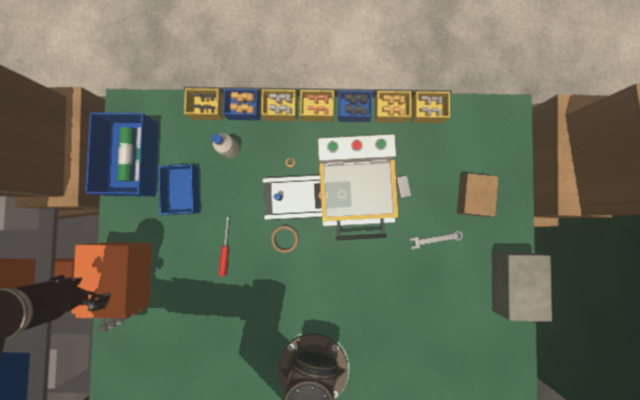

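View pics/side0.png

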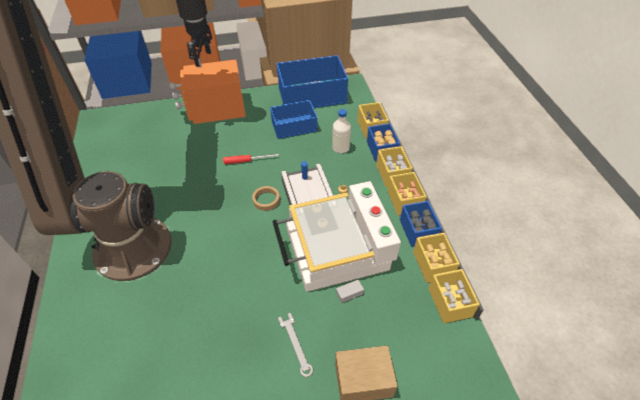

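The top view shows the bar at about (338..385, 236) and the post at about (278,196). The tape is at (285,239) and the gauge block at (404,187). I'll zoom in for exact pixels.

```bash
python3 - <<'E'
import cv2,numpy as np
a=cv2.imread("pics/top0.png")[125:250,255:415]
b=cv2.imread("pics/side0.png")[150:290,265:405]
cv2.imwrite("pics/topc.png",cv2.resize(a,None,fx=5,fy=4.8*5/4.8/1.05,interpolation=cv2.INTER_CUBIC)[:600])
cv2.imwrite("pics/sidec.png",cv2.resize(b,None,fx=4,fy=4,interpolation=cv2.INTER_CUBIC))
E
```

```text
(no output)
```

View pics/topc.png

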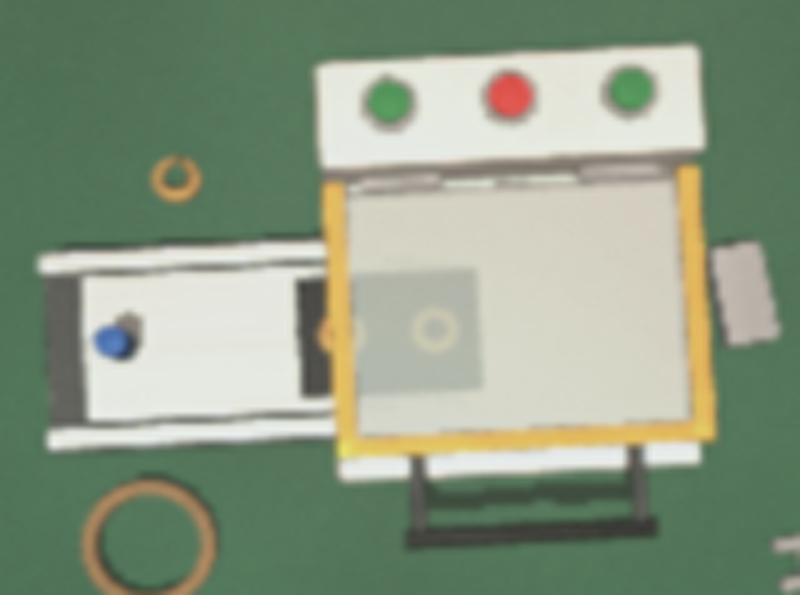

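View pics/sidec.png

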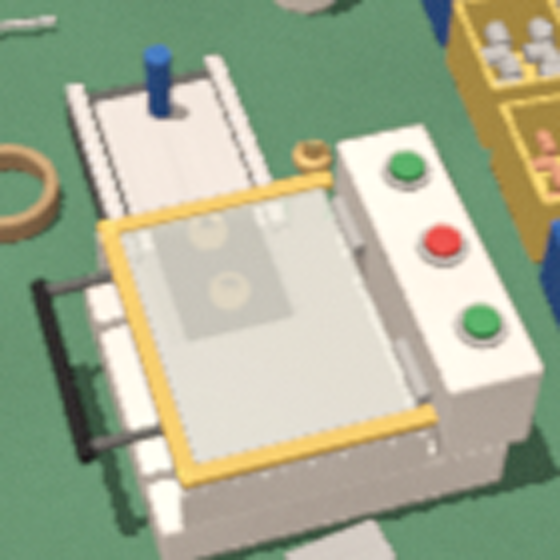

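```bash
cat > h.py <<'E'
import numpy as np
from plant import robot,get_image,camera_info
from scipy.spatial.transform import Rotation as Ro
np.set_printoptions(precision=4,suppress=True)
def ray(c,u,v,z):
    d=c["R"].T@np.array([(u-c["cx"])/c["fx"],(v-c["cy"])/c["fy"],1]); o=-c["R"].T@c["t"]
    return o+d*(z-o[2])/d[2]
def proj(c,X):
    p=np.atleast_2d(X)@c["R"].T+c["t"]; return np.c_[p[:,0]/p[:,2]*c["fx"]+c["cx"],p[:,1]/p[:,2]*c["fy"]+c["cy"]]
E
python3 - <<'E'
from h import *
from scipy.optimize import least_squares
T=camera_info("top");S=camera_info("side")
t=lambda x,y:(255+x/5,125+y/4.762); s=lambda x,y:(265+x/4,150+y/4)
L=[(T,t(406,540),(-.14,.08,.104)),(T,t(656,526),(-.14,-.08,.104)),(T,t(340,457),(-.085,.12,.109)),(T,t(715,440),(-.085,-.12,.109)),
(T,t(38,256),None),(S,s(38,286),(-.14,.08,.104)),(S,s(86,456),(-.14,-.08,.104)),(S,s(100,226),(-.085,.12,.109)),(S,s(187,480),(-.085,-.12,.109)),
(T,t(323,167),(.105,.12,.14)),(T,t(705,150),(.105,-.12,.14))]
L=[l for l in L if l[2]]
M=lambda q,P:np.r_[np.array([[np.cos(q[2]),-np.sin(q[2])],[np.sin(q[2]),np.cos(q[2])]])@P[:2]+q[:2],P[2]]
def f(q): return np.concatenate([proj(c,M(q,np.array(P)))[0]-p for c,p,P in L])
r=least_squares(f,[.55,-.1,0],loss='soft_l1'); print(r.x); print(f(r.x).reshape(-1,2))
q=r.x
p1=ray(T,*t(112,341),.132);p2=ray(S,*s(157,52),.132);print("post",p1,p2)
for p in (p1,p2):
    d=p[:2]-q[:2];print("local",np.cos(q[2])*d[0]+np.sin(q[2])*d[1],-np.sin(q[2])*d[0]+np.cos(q[2])*d[1])
print("bar",M(q,np.array([-.14,0,.104])),"hinge",M(q,np.array([.1,0,.104])),"posthome",M(q,np.array([0,.175,.117])))
print("tape",ray(T,285,239,.024))
E
```

```text
[ 0.5865 -0.1402  0.0679]
[[-0.0328 -0.6388]
 [ 0.5658 -0.3395]
 [-0.3968  0.0321]
 [ 0.5823 -0.379 ]
 [-0.4815 -1.4504]
 [ 0.1575  0.5045]
 [-1.1952 -1.5508]
 [-1.8508  0.8125]
 [-0.3054 -0.2334]
 [ 0.4171 -0.7607]]
post [0.567  0.1154 0.132 ] [0.5698 0.1166 0.132 ]
local -0.0020523204978884317 0.2563254231663666
local 0.0007644444887449815 0.2573648144958558
bar [ 0.4468 -0.1497  0.104 ] hinge [ 0.6863 -0.1334  0.104 ] posthome [0.5746 0.0344 0.117 ]
tape [0.4314 0.1006 0.024 ]
```

Request:
{"op": "drive_tool", "data": {"increments": [[0, 2.2, -3.6, 0, 0, 0, -0.088], [0, 2.2, -3.6, 0, 0, 0, -0.088], [0, 2.2, -3.6, 0, 0, 0, -0.088], [0, 2.2, -3.6, 0, 0, 0, -0.088], [0, 2.2, -3.6, 0, 0, 0, -0.088], [0, 2.2, -3.6, 0, 0, 0, -0.088], [0, 2.2, -3.6, 0, 0, 0, -0.088], [0, 2.2, -3.6, 0, 0, 0, -0.088], [0, 2.2, -3.6, 0, 0, 0, -0.088], [0, 2.2, -3.6, 0, 0, 0, -0.088], [0, 2.2, -3.6, 0, 0, 0, -0.088], [0, 2.2, -3.6, 0, 0, 0, -0.088], [0, 0, 0, 0, 0, 0, 0]], "force": 30}}

```text
time_s: 1.4
ee_pos: [0.5642, 0.1568, 0.3976]
ee_rot: [0.032, -3.131, 0.005]
contact_force: [-0.3, -0.1, -0.9]
width: 0.004
```

```bash
cat >> h.py <<'E'
Q=(0.5865,-0.1402,0.0679)
def rep():
    s=robot.state(); R=Ro.from_rotvec(s["ee_rot"]).as_matrix(); p=s["ee_pos"]
    B=Ro.from_euler('z',Q[2]).as_matrix(); o=np.array([Q[0],Q[1],0]); L=lambda a:B.T@(a-o)
    g=p+.155*R[:,2]
    print("t",s["time_s"],"tcp",p,"grasp",g,"local grasp",L(g),"tip",L(p+.173*R[:,2]))
    print("toolx yaw",np.arctan2(R[1,0],R[0,0]),"local toolz",B.T@R[:,2],"F local",B.T@s["contact_force"],"w",s["width"])
    h=L(g); print("bar angle from grasp deg",np.degrees(np.arctan2(h[2]-.104,.1-h[0])),"r",np.hypot(h[2]-.104,.1-h[0]))
    W=Ro.from_euler('z',Q[2])*Ro.from_matrix(np.diag([1.,-1,-1])); W2=W*Ro.from_euler('z',np.pi)
    print("rot err to down(world rv)",min(((w*Ro.from_matrix(R).inv()).as_rotvec() for w in (W,W2)),key=np.linalg.norm))
if __name__=="__main__": rep()
E
python3 h.py
```

```text
t 1.4 tcp [0.5642 0.1568 0.3976] grasp [0.5626 0.1563 0.2426] local grasp [-0.0037  0.2974  0.2426] tip [-0.0039  0.2974  0.2246]
toolx yaw -3.121154970272233 local toolz [-0.0106 -0.0028 -0.9999] F local [-0.288  -0.1041 -0.88  ] w 0.003926231617103462
bar angle from grasp deg 53.19626399900731 r 0.17308794389711712
rot err to down(world rv) [ 0.0037 -0.0103  0.0474]
```

Request:
{"op": "drive_tool", "data": {"increments": [[0, 0.3, 2.0, 0, 0.004, -0.01, 0.047], [0, 0, 0, -3.5, 0, 0, 0], [0, 0, 0, -3.5, 0, 0, 0], [0, 0, 0, -3.5, 0, 0, 0], [0, 0, 0, -3.0, 0, 0, 0], [0, 0, 0, 0, 0, 0, 0]]}}

```text
time_s: 2.0
ee_pos: [0.5668, 0.1816, 0.2588]
ee_rot: [-0.123, 3.135, 0.005]
contact_force: [0.1, 0.1, -0.0]
width: 0.002
```

```bash
python3 - <<'E'
from h import *
import cv2
rep()
cv2.imwrite("pics/s1.png",cv2.resize(get_image("side")[110:290,240:420,::-1],None,fx=3,fy=3)); 
E
```

```text
t 2.0 tcp [0.5668 0.1816 0.2588] grasp [0.5674 0.1821 0.1038] local grasp [0.0028 0.3228 0.1038] tip [0.0029 0.3229 0.0858]
toolx yaw -3.0630167015981598 local toolz [ 0.0041  0.0028 -1.    ] F local [ 0.1306  0.0767 -0.0149] w 0.0023671184131766614
bar angle from grasp deg -0.13999720197370885 r 0.09715944383925727
rot err to down(world rv) [-0.0031  0.0039 -0.0107]
```

View pics/s1.png

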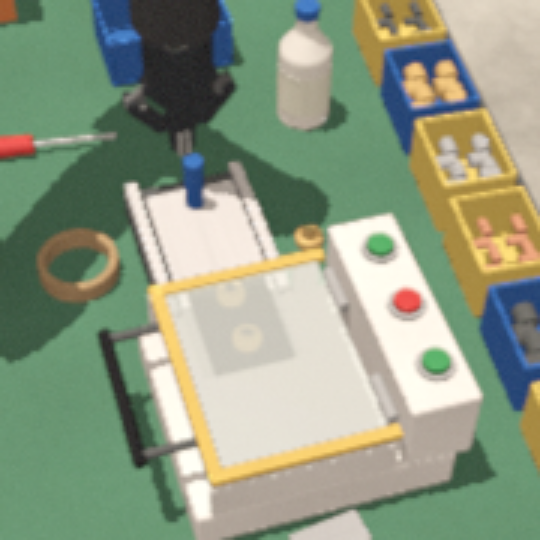

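Request:
{"op": "drive_tool", "data": {"increments": [[0, 0.15, -2, 0, 0, 0, 0], [0, 0.07, -1, 0, 0, 0, 0], [0, 0.07, -1, 0, 0, 0, 0], [0, 0.07, -1, 0, 0, 0, 0], [0, 0.07, -1, 0, 0, 0, 0], [0, 0.07, -1, 0, 0, 0, 0], [0, 0.07, -1, 0, 0, 0, 0], [0, 0.07, -1, 0, 0, 0, 0], [0, 0.07, -1, 0, 0, 0, 0], [0, 0.07, -1, 0, 0, 0, 0], [0, 0, 0, 0, 0, 0, 0]]}}

```text
time_s: 3.15
ee_pos: [0.5781, 0.0693, 0.2685]
ee_rot: [-0.134, 3.122, 0.014]
contact_force: [-0.8, 0.2, 0.1]
width: 0.004
```

```bash
python3 h.py
```

```text
t 3.15 tcp [0.5781 0.0693 0.2685] grasp [0.5806 0.0708 0.1135] local grasp [0.0085 0.2109 0.1135] tip [0.0088 0.2111 0.0955]
toolx yaw -3.055805296341131 local toolz [ 0.0173  0.0086 -0.9998] F local [-0.7562  0.2432  0.1259] w 0.0036340219340270058
bar angle from grasp deg 5.942169614911504 r 0.09202723261041885
rot err to down(world rv) [-0.0096  0.0168 -0.018 ]
```

Request:
{"op": "drive_tool", "data": {"increments": [[0, -0.4, -0.3, -0.5, -0.009, 0.016, -0.018], [0, 0, -0.3, -0.3, 0, 0, 0], [0, 0.02, -0.3, 0, 0, 0, 0], [0, 0.02, -0.3, 0, 0, 0, 0]]}}

```text
time_s: 3.55
ee_pos: [0.5782, 0.0581, 0.2655]
ee_rot: [-0.106, 3.128, 0.002]
contact_force: [-2.8, 16.1, 1.5]
width: 0.0
```

```bash
python3 h.py
```

```text
t 3.55 tcp [0.5782 0.0581 0.2655] grasp [0.5801 0.0584 0.1106] local grasp [0.007  0.1985 0.1106] tip [0.0073 0.1986 0.0926]
toolx yaw -3.073659472209625 local toolz [ 0.0121  0.001  -0.9999] F local [-1.6711 16.2768  1.5176] w 0.00041937320290551147
bar angle from grasp deg 4.031980934050886 r 0.09319120762868914
rot err to down(world rv) [-0.0019  0.012  -0.    ]
```

Request:
{"op": "drive_tool", "data": {"increments": [[0, 0, -0.2, 0, 0, 0, 0], [0, 0, -0.1, 0, 0, 0, 0]]}}

```text
time_s: 3.75
ee_pos: [0.578, 0.0575, 0.2654]
ee_rot: [-0.105, 3.127, 0.009]
contact_force: [-1.5, 7.6, 2.8]
width: 0.003
```

```bash
python3 h.py
```

```text
t 3.75 tcp [0.578  0.0575 0.2654] grasp [0.58   0.0584 0.1104] local grasp [0.007  0.1986 0.1104] tip [0.0072 0.1987 0.0924]
toolx yaw -3.0743530478114147 local toolz [ 0.0131  0.0053 -0.9999] F local [-0.9765  7.639   2.7584] w 0.0026291733357420833
bar angle from grasp deg 3.9305761524562244 r 0.09323994301603344
rot err to down(world rv) [-0.0062  0.0127  0.0006]
```

Request:
{"op": "drive_tool", "data": {"increments": [[0, 0, 2, 0, 0, 0, 0], [0, 0, 1, 3, 0, 0, 0], [0.4, 0, 0, 4.5, 0, 0, 0], [0.4, 0, 0, 4.5, 0, 0, 0], [0.4, -1.8, -3.5, 0, -0.005, 0.01, 0], [0.4, -1.8, -3.5, 0, 0, 0, 0], [0.4, -1.8, -3.5, 0, 0, 0, 0], [0.4, -1.8, -3.5, 0, 0, 0, 0], [0.4, -1.8, -3.5, 0, 0, 0, 0], [0.4, -1.8, -3.5, 0, 0, 0, 0], [0.4, -1.8, -1.5, 0, 0, 0, 0], [0.4, 0, 0, 0, 0, 0, 0]]}}

```text
time_s: 4.95
ee_pos: [0.4415, -0.1451, 0.3843]
ee_rot: [0.105, -3.124, 0.013]
contact_force: [0.3, -0.5, 1.3]
width: 0.401
```

```bash
python3 - <<'E'
from h import *
import cv2
rep()
c=camera_info("wrist");cv2.imwrite("pics/w1.png",get_image("wrist")[:,:,::-1])
s=robot.state();R=Ro.from_rotvec(s["ee_rot"]).as_matrix()
B=Ro.from_euler('z',Q[2]).as_matrix();o=np.array([Q[0],Q[1],0])
print("pred px: bar mid/ends, post top home, post top tray .01",proj(c,[B@np.array(a)+o for a in ((-.14,0,.104),(-.14,.08,.104),(-.14,-.08,.104),(0,.175,.132),(0,.185,.132))]))
E
```

```text
t 4.95 tcp [ 0.4415 -0.1451  0.3843] grasp [ 0.4391 -0.1465  0.2293] local grasp [-0.1475  0.0037  0.2293] tip [-0.1478  0.0036  0.2113]
toolx yaw -3.0742895229570983 local toolz [-0.0158 -0.0076 -0.9998] F local [ 0.2504 -0.5083  1.2607] w 0.401315365901777
bar angle from grasp deg 26.862792616025242 r 0.27740428164675807
rot err to down(world rv) [ 0.0086 -0.0152  0.0005]
pred px: bar mid/ends, post top home, post top tray .01 [[313.2449 195.8055]
 [314.0341 273.1693]
 [312.3083 103.9914]
 [172.7701 374.7433]
 [174.2503 382.6524]]
```

View pics/w1.png

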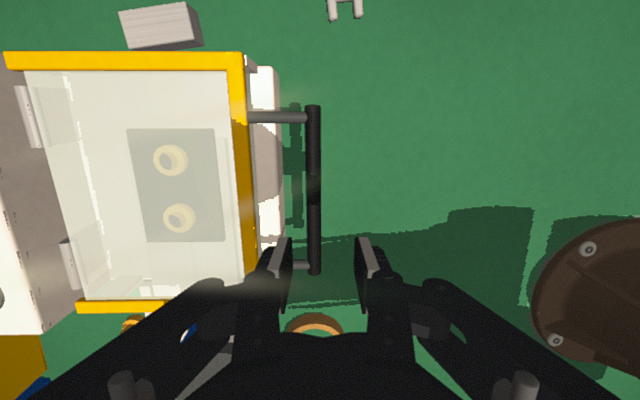

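Request:
{"op": "drive_tool", "data": {"increments": [[0.4, 0.5, -0.4, -2, 0.008, -0.015, 0], [0.4, 0, 0, -3, 0, 0, 0], [0.4, 0, 0, -3, 0, 0, 0], [0.4, 0, 0, -2, 0, 0, 0], [0.4, 0, 0, 0, 0, 0, 0]]}}

```text
time_s: 5.5
ee_pos: [0.4487, -0.1477, 0.2818]
ee_rot: [-0.108, 3.138, -0.003]
contact_force: [-0.0, -0.4, 0.3]
width: 0.401
```

```bash
python3 h.py
```

```text
t 5.5 tcp [ 0.4487 -0.1477  0.2818] grasp [ 0.449  -0.148   0.1268] local grasp [-0.1377  0.0016  0.1268] tip [-0.1377  0.0015  0.1088]
toolx yaw -3.0730734636377828 local toolz [ 0.0018 -0.0018 -1.    ] F local [-0.0517 -0.4103  0.3296] w 0.401351034750356
bar angle from grasp deg 5.488497408643965 r 0.2387804734109403
rot err to down(world rv) [ 0.0017  0.0019 -0.0006]
```

Request:
{"op": "drive_tool", "data": {"increments": [[0.4, -0.25, 0, -1, 0, 0, 0], [0.4, 0, 0, -1, 0, 0, 0], [0.4, 0, 0, 0, 0, 0, 0], [0.25, 0, 0, 0, 0, 0, 0], [0.05, 0, 0, 0, 0, 0, 0], [0.05, 0, 0, 0, 0, 0, 0], [0.05, 0, 0, 0, 0, 0, 0]], "force": 40}}

```text
time_s: 6.2
ee_pos: [0.4462, -0.147, 0.2626]
ee_rot: [-0.109, 3.139, -0.003]
contact_force: [-0.6, 0.2, -0.7]
width: 0.141
```

```bash
python3 h.py
```

```text
t 6.2 tcp [ 0.4462 -0.147   0.2626] grasp [ 0.4463 -0.1474  0.1076] local grasp [-0.1403  0.0024  0.1076] tip [-0.1403  0.0023  0.0896]
toolx yaw -3.0720475804806435 local toolz [ 0.0005 -0.0021 -1.    ] F local [-0.5633  0.2722 -0.6869] w 0.1409766218058996
bar angle from grasp deg 0.8669934644180526 r 0.24036072306735495
rot err to down(world rv) [ 0.0021  0.0006 -0.0016]
```

```bash
cat > arc.py <<'E'
from h import *
import sys
th1,n,k=np.radians(float(sys.argv[1])),int(sys.argv[2]),.5
B=Ro.from_euler('z',Q[2]).as_matrix();o=np.array([Q[0],Q[1],0])
s=robot.state();R=Ro.from_rotvec(s["ee_rot"]).as_matrix();g=B.T@(s["ee_pos"]+.1514*R[:,2]-o)
th0=np.arctan2(g[2]-.104,.1-g[0]); ph0=np.arctan2(-(B.T@R[:,2])[0],-(B.T@R[:,2])[2])
y0=(B.T@(s["ee_pos"]-o))[1]
P=lambda th,ph:B@np.array([.1-.24*np.cos(th)+.1514*np.sin(ph),y0,.104+.24*np.sin(th)+.1514*np.cos(ph)])+o
print("theta now",np.degrees(th0),"tilt",np.degrees(ph0),"F",B.T@s["contact_force"],"w",s["width"],"t",s["time_s"])
th=np.linspace(th0,th1,n+1);ph=np.linspace(ph0,k*th1,n+1);prev=s["ee_pos"]
for a,b in zip(th[1:],ph[1:]):
    p=P(a,b);print(np.round((p-prev)*100,2).tolist(),np.round(B[:,1]*(ph[1]-ph[0]),3).tolist());prev=p
E
python3 arc.py 20 6
```

```text
theta now 1.7247696653350733 tilt -0.026465046974678098 F [-0.5633  0.2722 -0.6869] w 0.1409766218058996 t 6.2
[0.56, 0.04, 1.27] [-0.002, 0.029, 0.0]
[0.58, 0.04, 1.25] [-0.002, 0.029, 0.0]
[0.65, 0.04, 1.23] [-0.002, 0.029, 0.0]
[0.71, 0.05, 1.2] [-0.002, 0.029, 0.0]
[0.78, 0.05, 1.17] [-0.002, 0.029, 0.0]
[0.84, 0.06, 1.14] [-0.002, 0.029, 0.0]
```

```bash
sed -i 's/\.1514/.1586/g' arc.py; python3 arc.py 20 6
```

```text
theta now 0.00881656965398309 tilt -0.026465046974678098 F [-0.5633  0.2722 -0.6869] w 0.1409766218058996 t 6.2
[0.54, 0.04, 1.39] [-0.002, 0.029, 0.0]
[0.58, 0.04, 1.37] [-0.002, 0.029, 0.0]
[0.66, 0.05, 1.35] [-0.002, 0.029, 0.0]
[0.74, 0.05, 1.32] [-0.002, 0.029, 0.0]
[0.82, 0.06, 1.29] [-0.002, 0.029, 0.0]
[0.89, 0.06, 1.25] [-0.002, 0.029, 0.0]
```

Request:
{"op": "drive_tool", "data": {"increments": [[0, 0, 0, 0, 0, 0, 0], [0, 0.54, 0.04, 1.39, -0.002, 0.029, 0], [0, 0.58, 0.04, 1.37, -0.002, 0.029, 0], [0, 0.66, 0.05, 1.35, -0.002, 0.029, 0], [0, 0.74, 0.05, 1.32, -0.002, 0.029, 0], [0, 0.82, 0.06, 1.29, -0.002, 0.029, 0], [0, 0.89, 0.06, 1.25, -0.002, 0.029, 0]], "force": 40}}

```text
time_s: 6.9
ee_pos: [0.4891, -0.1441, 0.3441]
ee_rot: [0.102, -2.961, 0.011]
contact_force: [0.6, -1.1, -5.0]
width: 0.146
```

```bash
python3 h.py; python3 arc.py 40 6
```

```text
t 6.9 tcp [ 0.4891 -0.1441  0.3441] grasp [ 0.4617 -0.1463  0.1916] local grasp [-0.125   0.0024  0.1916] tip [-0.1282  0.0024  0.1739]
toolx yaw -3.0727675582990552 local toolz [-0.1777 -0.0017 -0.9841] F local [ 0.5413 -1.0968 -5.0329] w 0.14556528776170385
bar angle from grasp deg 21.27144092260687 r 0.24140754425102784
rot err to down(world rv) [ 0.0137 -0.1782 -0.0011]
theta now 20.430471633441126 tilt 10.237390852634778 F [ 0.5413 -1.0968 -5.0329] w 0.14556528776170385 t 6.9
[1.02, 0.07, 1.15] [-0.002, 0.028, 0.0]
[1.02, 0.07, 1.14] [-0.002, 0.028, 0.0]
[1.09, 0.07, 1.09] [-0.002, 0.028, 0.0]
[1.15, 0.08, 1.04] [-0.002, 0.028, 0.0]
[1.21, 0.08, 0.98] [-0.002, 0.028, 0.0]
[1.27, 0.09, 0.92] [-0.002, 0.028, 0.0]
```

The arm is carrying about 5 N at 20°, as expected.

Request:
{"op": "drive_tool", "data": {"increments": [[0, 1.0, 0.07, 1.15, -0.002, 0.028, 0], [0, 1.02, 0.07, 1.14, -0.002, 0.028, 0], [0, 1.09, 0.07, 1.09, -0.002, 0.028, 0], [0, 1.15, 0.08, 1.04, -0.002, 0.028, 0], [0, 1.21, 0.08, 0.98, -0.002, 0.028, 0], [0, 1.27, 0.09, 0.92, -0.002, 0.028, 0]]}}

```text
time_s: 7.5
ee_pos: [0.5572, -0.1397, 0.4075]
ee_rot: [0.094, -2.781, 0.017]
contact_force: [-1.4, -1.6, -5.4]
width: 0.143
```

```bash
python3 h.py; python3 arc.py 45 2
```

```text
t 7.5 tcp [ 0.5572 -0.1397  0.4075] grasp [ 0.5028 -0.1435  0.2624] local grasp [-0.0837  0.0024  0.2624] tip [-0.0901  0.0024  0.2456]
toolx yaw -3.074164781603654 local toolz [-0.3518 -0.0001 -0.9361] F local [-1.5561 -1.539  -5.3837] w 0.1430488552324776
bar angle from grasp deg 40.775315238318115 r 0.2426084636687803
rot err to down(world rv) [ 0.0246 -0.3587  0.0004]
theta now 39.973244252016556 tilt 20.59769248830598 F [-1.5561 -1.539  -5.3837] w 0.1430488552324776 t 7.5
[1.04, 0.07, 0.61] [-0.001, 0.017, 0.0]
[0.97, 0.07, 0.66] [-0.001, 0.017, 0.0]
```

Request:
{"op": "drive_tool", "data": {"increments": [[0, 1.0, 0.07, 0.62, -0.001, 0.017, 0], [0, 0.9, 0.06, 0.62, -0.001, 0.017, 0], [0, 0, 0, 0, 0, 0, 0], [0, 0, 0, 0, 0, 0, 0]]}}

```text
time_s: 7.9
ee_pos: [0.5762, -0.1387, 0.4188]
ee_rot: [0.091, -2.736, 0.018]
contact_force: [-2.4, -0.6, -0.4]
width: 0.146
```

```bash
python3 h.py; python3 arc.py 45 1; python3 - <<'E'
from h import *
import cv2
a=get_image("side")[90:290,230:430,::-1];b=get_image("top")[110:260,235:435,::-1]
cv2.imwrite("pics/s2.png",cv2.resize(a,None,fx=3,fy=3)); cv2.imwrite("pics/t2.png",cv2.resize(b,None,fx=4,fy=4))
E
```

```text
t 7.9 tcp [ 0.5762 -0.1387  0.4188] grasp [ 0.5154 -0.1426  0.2763] local grasp [-0.0711  0.0024  0.2763] tip [-0.0782  0.0024  0.2598]
toolx yaw -3.0747012882610925 local toolz [-0.3931  0.001  -0.9195] F local [-2.4727 -0.4313 -0.3533] w 0.14589402663151382
bar angle from grasp deg 45.20146136615899 r 0.24284115085707356
rot err to down(world rv) [ 0.0266 -0.4031  0.0011]
theta now 44.409881787237765 tilt 23.145830237818938 F [-2.4727 -0.4313 -0.3533] w 0.14589402663151382 t 7.9
[0.12, 0.01, 0.14] [0.001, -0.011, -0.0]
```

View pics/s2.png

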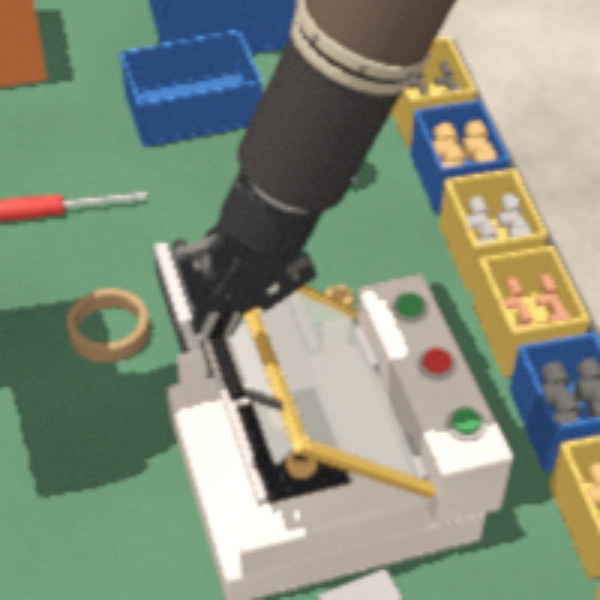

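View pics/t2.png

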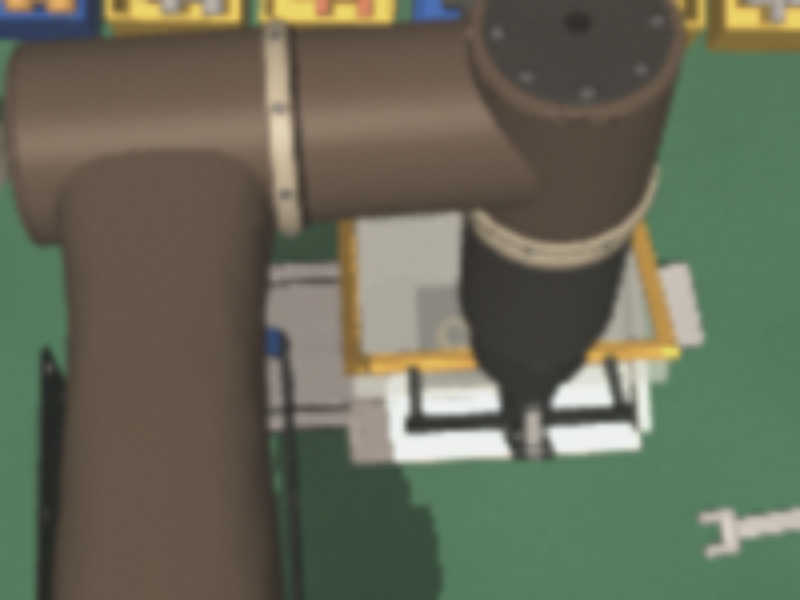

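Guard is open. From the top picture, the bar ends are at (408,425) and (632,417), the frame front corners at (348,368) and (678,352), and the post's right edge at x≈288, y≈341. I'll fit the angle from these.

```bash
python3 - <<'E'
from h import *
from scipy.optimize import least_squares
T=camera_info("top");S=camera_info("side")
B=Ro.from_euler('z',Q[2]).as_matrix();o=np.array([Q[0],Q[1],0])
W=lambda a:B@np.array(a)+o
t=lambda x,y:np.array((235+x/4,110+y/4)); s=lambda x,y:np.array((230+x/3,90+y/3))
def G(r,y,h,th): return W((.1-r*np.cos(th)+h*np.sin(th)*1,y,.104+r*np.sin(th)+h*np.cos(th)))
L=[(T,t(406,425),(.24,.08,0)),(T,t(634,416),(.24,-.08,0)),(T,t(345,372),(.185,.12,0)),(T,t(680,354),(.185,-.12,0)),(S,s(300,445),(.185,-.12,.005)),]
for sub in (L,L[:2],L[2:4],L[4:]):
    f=lambda q:np.concatenate([proj(c,G(*P,q[0]))[0]-p for c,p,P in sub])
    r=least_squares(f,[.7]);print(np.degrees(r.x),f(r.x))
for d in (0,.005,.01):
    c=W((0,.175+d,.132)); print(d,"post right edge",(proj(T,c+B@np.array([0,-.011,0]))[0]-[235,110])*4,"centre",(proj(T,c)[0]-[235,110])*4)
st=robot.state();print(st["time_s"],st["dq"])
import cv2
im=get_image("top")[180:210,295:315]; hsv=cv2.cvtColor(im,cv2.COLOR_RGB2HSV)
m=(hsv[:,:,0]>100)&(hsv[:,:,0]<130)&(hsv[:,:,1]>120)
ys,xs=np.nonzero(m);print("blue px range (crop scale)",(xs.min()+295-235)*4,(xs.max()+296-235)*4,(ys.min()+180-110)*4,(ys.max()+181-110)*4)
E
python3 h.py
```

```text
[43.3431] [-0.4348 -0.0606  0.7205 -0.8601 -0.2008  0.1273  0.1166  0.2052 -0.2678
  0.8125]
[42.8658] [-0.4183  0.4442  0.663  -0.3511]
[43.5259] [-0.2109 -0.022   0.1367  0.0541]
[43.9677] [0.2888 0.3505]
0 post right edge [287.86   337.5482] centre [273.7504 338.292 ]
0.005 post right edge [281.4464 337.8863] centre [267.3373 338.6301]
0.01 post right edge [275.033  338.2244] centre [260.9245 338.9682]
8.0 [ 0.0021 -0.0051  0.0028  0.001   0.0037 -0.0001]
blue px range (crop scale) 268 276 332 352
t 8.05 tcp [ 0.5761 -0.1387  0.4191] grasp [ 0.5155 -0.1426  0.2765] local grasp [-0.071   0.0024  0.2765] tip [-0.078   0.0024  0.2599]
toolx yaw -3.0746672121215592 local toolz [-0.392   0.0009 -0.92  ] F local [-2.6109 -0.2658 -2.7813] w 0.14213308369468844
bar angle from grasp deg 45.25327064983269 r 0.24288385655749078
rot err to down(world rv) [ 0.0266 -0.4019  0.0011]
```

Request:
{"op": "drive_tool", "data": {"increments": [[0, 0.28, 0.02, 0.28, 0, 0, 0], [0, 0, 0, 0, 0, 0, 0], [0, 0, 0, 0, 0, 0, 0], [0, 0, 0, 0, 0, 0, 0], [0, 0, 0, 0, 0, 0, 0], [0, 0, 0, 0, 0, 0, 0]]}}

```text
time_s: 8.65
ee_pos: [0.5785, -0.1385, 0.4219]
ee_rot: [0.091, -2.739, 0.018]
contact_force: [-1.6, -0.5, -2.9]
width: 0.146
```

```bash
python3 h.py; python3 arc.py 45 1; python3 - <<'E'
from h import *
import cv2
print(robot.state()["dq"])
cv2.imwrite("pics/t3.png",cv2.resize(get_image("top")[175:235,295:415,::-1],None,fx=6.5,fy=6.5,interpolation=cv2.INTER_CUBIC))
E
```

```text
t 8.65 tcp [ 0.5785 -0.1385  0.4219] grasp [ 0.5181 -0.1424  0.2792] local grasp [-0.0684  0.0024  0.2792] tip [-0.0754  0.0024  0.2626]
toolx yaw -3.0747944882564378 local toolz [-0.3904  0.0012 -0.9206] F local [-1.6074 -0.4008 -2.9001] w 0.14604616409783977
bar angle from grasp deg 46.14353379130411 r 0.24299888710125409
rot err to down(world rv) [ 0.0262 -0.4002  0.0012]
theta now 45.358607987105636 tilt 22.979732563609282 F [-1.6074 -0.4008 -2.9001] w 0.14604616409783977 t 8.65
[-0.12, -0.01, -0.17] [0.001, -0.008, -0.0]
[ 0.0003 -0.0009 -0.0001 -0.0004 -0.      0.0004]
```

View pics/t3.png

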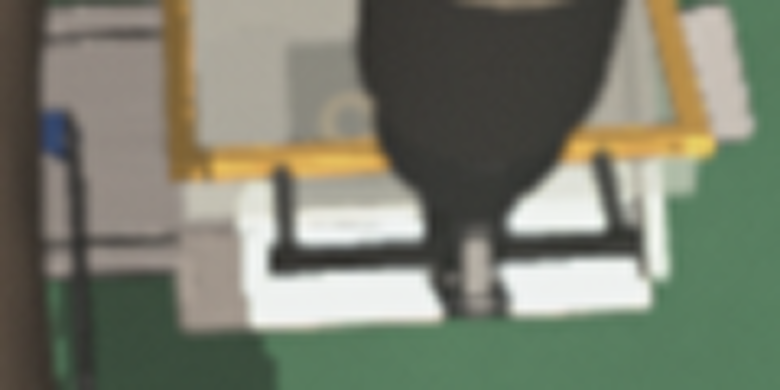

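```bash
python3 -c "
from plant import close_job
print(close_job())"
```

```text
the job is handed in; nothing more can be done
None
```

The tray is home and the guard is held open at about 45°, gripped by its bar at 40 N. I handed the job in at about 8.7 s.

- **Tray:** I pushed the blue post with the closed fingers, guard shut, until it stopped. The force rose to 16 N, against about 2 N sliding friction. A further push moved it less than 1 mm. From the finger position, the tray is within about 1.5 mm of home. In the first picture after the lift the post's right edge matched home. The last picture put it up to about 3 mm out, but that edge was blurred and partly hidden. I took the push as the better evidence.
- **Guard angle:** The two checks differ slightly. Arm kinematics gave 45.4°. A fit to the camera pictures gave about 43.3°, before a last 1° lift that should put it near 44.3°.
- **Steadiness:** The arm was at rest with near-zero joint speeds, and the bar load was about 3 N. The guard was never let go.
- **Other things on the bench:** I saw no sign of contact with any of them. I did not check each one's position at the end, and the arm hid the bottle in the last views.

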